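Line up a pan lid under the bench punch

TASK

The pan lid with the ringed dot drawn on it is to get a vent hole. Take it by its handle and slide it flat along the worktop, without lifting it, until the dot sits straight under the tip of the bench punch, then let go of it. Leave the other lid, the one with the notch, where it lies.

Things in the scene. Friction and masses are not known exactly. Their poses are not given: they have to be found in the camera images.
- marked_lid: The work: a loose flat grey pan lid of hard plastic, 177 (its x) x 109 (its y) x 6 mm, 0.2 to 0.4 kg, lying on the worktop. Origin: centre of its underside; z up; its x points from the handle towards the drawn dot, roughly away from the robot (within 20 degrees). The notched lid has the same size and handle but a notch and no drawing.
- marked_lid_handle (a point): Grip point of the marked lid's handle: 52 mm from the lid's centre towards -x, 36 mm above the lid's underside. The handle is an upright solid dark bar, 50 mm along the lid's x, 14 mm thick across (its y), from the lid's top (6 mm up) to 50 mm up: pinch it from above across its thickness.
- mark (a point): The marked spot on the lid's top face: a dark dot 9 mm across in a drawn ring 30 mm across, 64 mm from the lid's centre towards +x, on its long middle line, so 116 mm from the handle's grip point.
- punch_tip (a point): Tip of the bench punch, a thin pin pointing down, 25 mm above the worktop (19 mm above a lid below it). The punch is a low grey fixed stand, 121 mm high; its head, 38 mm across, hangs over the tip; column and base plate (120 mm wide) stand behind the tip, away from the robot. Only the pin is below 45 mm height within 85 mm of the tip. Axes: x from tip to column (within 20 degrees of straight ahead), z up.
- notched_lid: Bystander: a loose lid of the same grey plastic, 177 x 109 x 6 mm, with the same handle, but with a 35 mm wide, 35 mm deep notch cut in the edge far from the handle, and no drawn spot. Origin: centre of its underside; x from the handle towards the notch.
There are look-alikes about, which are no part of the job. Leave any red look-alike of the part that bears punch_tip alone.

How it is judged:
At the end, for the whole second after the job is handed in: The drawn dot is within 15 mm, seen from above, of the punch tip; the marked lid lies flat on the worktop, at rest; the notched lid is within 30 mm of where it lay (horizontal distance between mark and punch_tip below 0.015 m and height (world z) of marked_lid below 0.006 m and angle between marked_lid's own z axis and vertical below 0.06 rad and linear speed of marked_lid below 0.01 m/s and distance of notched_lid from where it was at the start of the episode below 0.03 m); the robot touches nothing.
It fails at once if the marked lid is lifted (its underside's centre more than 25 mm above the worktop) (height (world z) of marked_lid above 0.025 m).
It fails at once if the notched lid is moved by more than 30 mm (distance of notched_lid from where it was at the start of the episode above 0.03 m).
It also fails if it takes over 40 s, if anything falls off the work surface, if the arm or the gripper's body presses on something with over 40 N, if the wrist force passes 120 N, or if a joint passes its speed limit or range.

ROBOT

A 6-joint arm with a two-finger parallel gripper is mounted at the origin on a cart in front of the work surface, level with it; the furniture and walls round the work are solid. World frame = base frame: x ahead of the robot, y to its left, z up, the work surface at z = 0. Lengths are in m, angles in rad, forces in N, time in s.
With the tool pointing down it reaches from about 0.325 to 0.9 m from the base axis. Payload 6.1 kg.
Tool frame: the origin (TCP) lies midway between the tips of the shut fingers; the grasp point (between the pads) lies 19 mm behind it; x points along the fingers, z is the direction in which the jaws open and shut, and the axes are right-handed (so a half turn about x gives the same grasp; the last joint's range is limited). The gripper opens to 87 mm and grips with 3 to 60 N. Pads are 19 mm wide; open, the fingers measure 117 mm over their backs; the gripper's body (75 mm by 190 mm) begins 51 mm behind the grasp point.
Start: joints at [1.224, 0.22, 1.526, -0, 1.395, -0.126], TCP at [0.137, 0.61, 0.223] pointing down, gripper open.
Joint ranges: [-2.98, 2.98], [-0.91, 2.08], [0.09, 2.57], [-1.24, 4.39], [0.2, 2.65], [-2.68, 2.68]. Speed limits (rad/s): [2.57, 2.57, 3.01, 3.14, 3.14, 3.14].

INTERFACE

Orientations are given as a 3x3 rotation matrix whose columns are the frame's x, y, z axes.
In Python, from rig import manip gives the robot as it stands. The module is installed in compiled form; this text tells all that it offers.
- The arm moves only by the tool carry_out, never from a script. Its argument "series" is a list of rows, each a list of 5 numbers: the shift along the world's x, y, z in m, then the turn about the world's z in degrees, then the opening, from 0 (shut) to 1 (fully open). In form: [[x, y, z, roll, grip], ...]. A call has exactly 5 rows; each row is the pose to reach, as a shift and turn from the pose commanded when the call began; what a row does not reach only later rows make up. A row lasts 1/12 s, in which the tool goes at most 41.7 mm and 7.16 degrees, less where a joint would pass 70% of its speed; a pose out of reach is approached as far as the arm can. A call with a gripper value outside its range is refused whole. The fingers move at their own pace and stop on an object; "newtons" is the grip in N (left out, the last holds). Time passes only in rows, so rows that repeat a pose let the fingers close, or fill a call up. It gives the time, the measured TCP pose, the force and the opening at its end, in the units of the state.
- manip.state(): the state, without advancing time (a new reading comes with each control period).
- manip.capture(name): name is "side" or "top"; returns (picture, depth): 420x560x3 uint8, red, green, blue; 420x560 float32, m along the optical axis (not along the pixel's ray), 0 where there is no reading.
- manip.camera_params(name): a dict with "intrinsics" (3x3 intrinsics, pixels), "R" (3x3) and "t" (3): a world point X has camera coordinates R X + t. Camera axes: x right, y down, z forward; pixel columns grow to the right and rows downward; lengths in m; the calibration is good to about 2 mm. A picture is of the moment at which its call begins. camera_params takes no time and is no camera call.
- manip.job_done(): hands the job in, once; it reports no verdict.
Trained networks look in the newest picture that a camera, given by its name, has taken for a name from the list of things; names that differ only in an ending like _2 or _b are one class to them, and where a whole thing is asked for, a point or a joint stands for the part that bears it (a point fixed in the world has none). Each returns a list of dicts, best first, with "confidence" (0 to 1); they miss things now and then, are a little off and sometimes report something else, mostly with a low value. They report only what shows in the picture. A call takes as long as a camera call. They do not tell look-alikes from the thing itself.
- manip.search_frame(query, camera): "centre" ([x, y, z] in m, in the coordinates of the camera as it stood for that picture, good to about 4 mm: the middle of the surface that is visible of it).
- manip.cut_out(query, camera): "mask" (420x560 bool, what is visible of it).
- manip.landmark_of(query, camera): "centre" ([x, y, z] in m, in the coordinates of the camera as it stood for that picture, good to about 4 mm: a listed point, or the origin of a listed thing).
The state is a dict: "time": time; "qpos": joint angles; "joint_velocities": joint speeds; "effort": joint torques, N m; "tool_pos": TCP position; "orientation": TCP orientation; "ft_force": force on the tool from outside, world axes, zero at the start; "wrist_torque": the same for the moment, N m; "opening": opening from 0.0 (shut) to 1.0 (fully open).
Only numpy, scipy, OpenCV 4.12 (cv2) and the standard library are available. Lean on these libraries where they do the work, as an engineer would, in place of code of your own. Each camera call takes 0.05 s, during which the arm holds its last target.

## Working session

There is one attempt and no reset: what is moved stays moved. The work goes in short steps, Python scripts to look and compute and a tool call to move; the robot and the scene stay as the last step left them, time stands still between calls to the robot, and variables do not carry over. Pictures are saved under pics/ and viewed, and the job is handed in when it is done.

Besides the shell and the picture viewer there is one more tool, called as a command line: name --pt "numbers of a row" for each row, then --argument value for the rest. carry_out: Moves the arm, as the interface text tells. Its arguments: {"type":"object","properties":{"series":{"type":"array","items":{"type":"array","items":{"type":"number"}}},"newtons":{"type":"number"}},"required":["series"]}

```bash
mkdir -p pics; cat > h.py <<'E'
import numpy as np, cv2
from rig import manip
def w(p,c):
    k=manip.camera_params(c);return np.array(k["R"]).T@(np.array(p)-np.array(k["t"]))
def px(X,c):
    k=manip.camera_params(c);q=np.array(k["intrinsics"])@(np.array(k["R"])@np.array(X)+np.array(k["t"]));return q[:2]/q[2]
E
python3 - <<'E'
from h import *
for c in ("top","side"):
    im,d=manip.capture(c); cv2.imwrite(f"pics/{c}0.png",im[:,:,::-1])
    for q in ("marked_lid","marked_lid_handle","mark","punch_tip","notched_lid"):
        for r in manip.landmark_of(q,c): print(c,q,round(r["confidence"],2),w(r["centre"],c).round(3),px(w(r["centre"],c),c).round())
s=manip.state();print(s["time"],s["tool_pos"],s["orientation"],s["opening"])
E
```

```text
top marked_lid 0.89 [ 0.525 -0.2    0.002] [376. 210.]
top marked_lid_handle 0.57 [ 0.467 -0.198  0.038] [378. 224.]
top mark 0.79 [ 0.586 -0.211  0.006] [379. 194.]
top notched_lid 0.56 [0.491 0.356 0.001] [228. 217.]
side marked_lid 0.91 [ 0.512 -0.2   -0.007] [286. 193.]
side marked_lid_handle 0.83 [ 0.467 -0.193  0.035] [296. 185.]
side mark 0.93 [ 0.58  -0.208  0.002] [271. 189.]
side mark 0.44 [ 0.489  0.358 -0.001] [276. 246.]
side punch_tip 0.92 [0.604 0.095 0.026] [255. 209.]
side punch_tip 0.55 [0.349 0.644 0.024] [314. 287.]
side notched_lid 0.62 [0.492 0.357 0.   ] [275. 246.]
0.6 [0.13688411 0.60984426 0.22256382] [[ 1.82790437e-05 -9.75736097e-01  2.18949924e-01]
 [ 8.45539104e-05  2.18949925e-01  9.75736093e-01]
 [-9.99999996e-01  6.77549611e-07  8.65044978e-05]] 1.0023202554085617
```

View pics/top0.png

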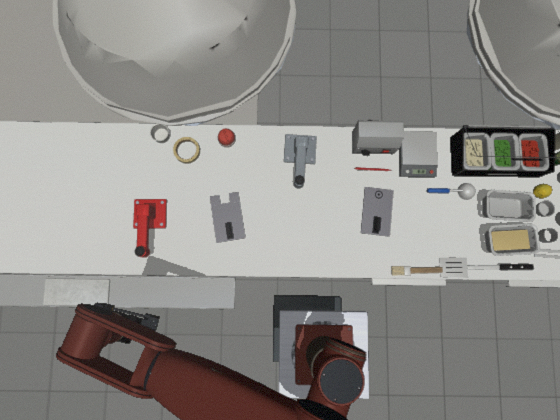

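View pics/side0.png

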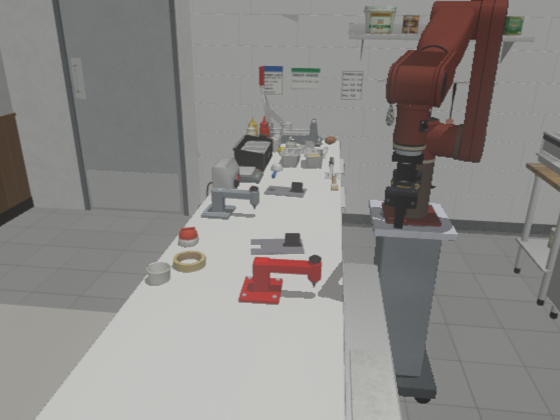

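The top view shows the marked lid at (377,212) with its ringed dot at (379,194) on the far end. The grey punch head is near (299,181), and the notched lid is at (228,217). The red decoy punch is at (145,225). The side view puts the grey punch tip at about (255,209). Next I refine the lid yaw and the tip position.

```bash
python3 - <<'E'
from h import *
def dep(u,v,c,z):
    k=manip.camera_params(c);R=np.array(k["R"]);t=np.array(k["t"]);r=R.T@np.linalg.inv(k["intrinsics"])@np.array([u,v,1.]);o=-R.T@t
    return o+r*(z-o[2])/r[2]
im,d=manip.capture("top")
for r in manip.cut_out("marked_lid","top"):
    m=r["mask"].astype(np.uint8);cs,_=cv2.findContours(m,0,1);c=max(cs,key=cv2.contourArea)
    b=cv2.boxPoints(cv2.minAreaRect(c));P=np.array([dep(u,v,"top",.006)[:2] for u,v in b]);print(r["confidence"],P.round(3),P.mean(0).round(3))
for u,v,z in((379,194.5,.006),(299.5,181,.121),(299.5,181,.1)):print(dep(u,v,"top",z).round(3))
for u,v in((377,224),(299,181)):print(d[v,u])
im2,d2=manip.capture("side")
for c in("top","side"):
  for q in("punch_tip","mark","marked_lid_handle"):
    for r in manip.landmark_of(q,c): print(c,q,round(r["confidence"],2),w(r["centre"],c).round(4))
cv2.imwrite("pics/t1.png",cv2.resize(im[130:260,200:400,::-1],None,fx=4,fy=4,interpolation=2))
cv2.imwrite("pics/s1.png",cv2.resize(im2[160:260,190:330,::-1],None,fx=5,fy=5,interpolation=2))
E
```

```text
0.81 [[ 0.434 -0.138]
 [ 0.609 -0.154]
 [ 0.603 -0.261]
 [ 0.428 -0.244]] [ 0.518 -0.199]
[ 0.583 -0.211  0.006]
[0.605 0.096 0.121]
[0.609 0.095 0.1  ]
1.523854
1.4711456
top punch_tip 0.19 [ 4.894e-01  3.578e-01 -1.000e-04]
top mark 0.6 [ 0.5854 -0.2089  0.0051]
top marked_lid_handle 0.69 [ 0.4638 -0.1991  0.036 ]
side punch_tip 0.97 [0.6061 0.0979 0.0254]
side punch_tip 0.64 [0.3474 0.6442 0.0266]
side mark 0.87 [ 0.5841 -0.2091  0.002 ]
side marked_lid_handle 0.76 [ 0.4639 -0.1913  0.0332]
```

View pics/t1.png

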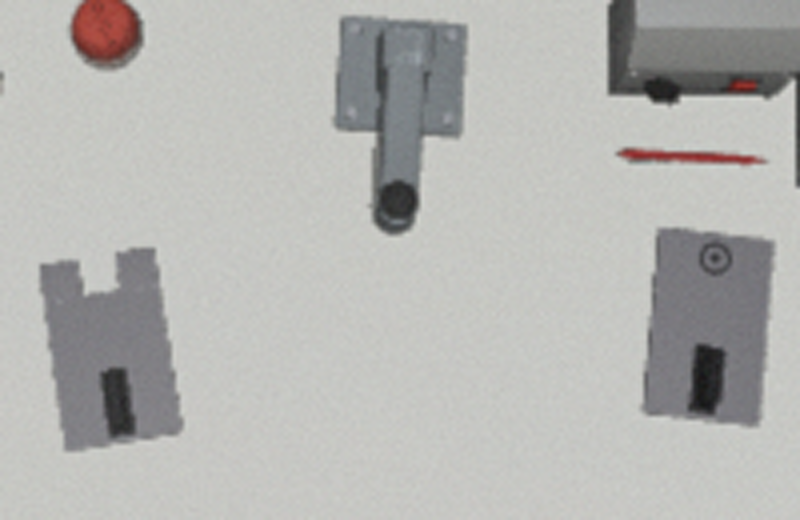

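View pics/s1.png

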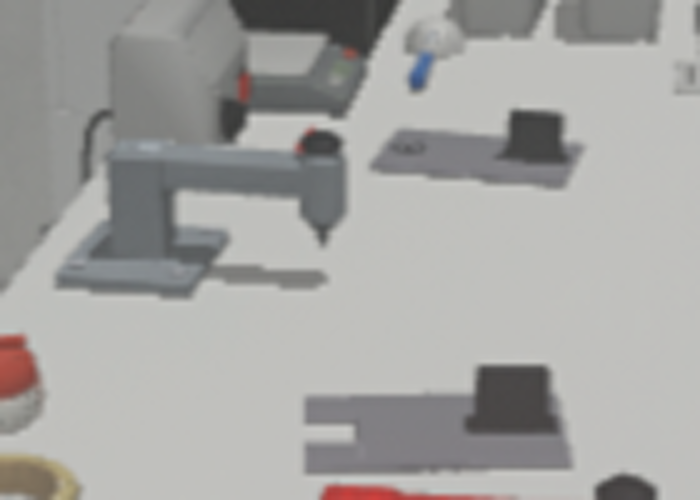

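The dot is near (0.584,-0.210), lid yaw is about -5.5°, and the handle is at about (0.468,-0.198). The tip is at about (0.605,0.097), and the head seen from above agrees with that. The path at z≈0.23 is clear.

carry_out --pt "0.03 -0.024 0.002 0 1" --pt "0.06 -0.048 0.004 0 1" --pt "0.09 -0.072 0.006 0 1" --pt "0.12 -0.096 0.008 0 1" --pt "0.15 -0.12 0.01 0 1" --newtons 30

```text
time: 1.47
tool_pos: [0.2879, 0.4887, 0.2328]
orientation: [[0.0, -0.976, 0.218], [0.0, 0.218, 0.976], [-1.0, -0.0, 0.0]]
ft_force: [0.7, 0.6, -0.2]
opening: 0.999
```

carry_out --pt "0.024 -0.03 0 0 1" --pt "0.048 -0.06 0 0 1" --pt "0.072 -0.09 0 0 1" --pt "0.096 -0.12 0 0 1" --pt "0.12 -0.15 0 0 1"

```text
time: 1.88
tool_pos: [0.4078, 0.3382, 0.2328]
orientation: [[0.001, -0.976, 0.219], [0.0, 0.219, 0.976], [-1.0, -0.0, 0.0]]
ft_force: [1.3, 0.4, -0.3]
opening: 1.001
```

carry_out --pt "0.01 -0.038 0 1.4 1" --pt "0.02 -0.076 0 2.8 1" --pt "0.03 -0.114 0 4.2 1" --pt "0.04 -0.152 0 5.6 1" --pt "0.05 -0.19 0 7 1"

```text
time: 2.3
tool_pos: [0.4571, 0.148, 0.2328]
orientation: [[0.001, -0.995, 0.097], [0.0, 0.097, 0.995], [-1.0, -0.001, 0.0]]
ft_force: [0.3, -0.2, 0.8]
opening: 1.001
```

carry_out --pt "0 -0.038 0 0 1" --pt "0 -0.076 0 0 1" --pt "0 -0.114 0 0 1" --pt "0 -0.152 0 0 1" --pt "0 -0.19 0 0 1"

```text
time: 2.72
tool_pos: [0.4566, -0.042, 0.2329]
orientation: [[0.001, -0.995, 0.098], [-0.0, 0.098, 0.995], [-1.0, -0.001, -0.0]]
ft_force: [0.6, 0.2, 0.1]
opening: 0.998
```

Next I go over the handle at (0.468,-0.198), then down to z≈0.07 to check.

carry_out --pt "0.003 -0.039 0 0 1" --pt "0.006 -0.078 0 0 1" --pt "0.009 -0.117 0 0 1" --pt "0.011 -0.156 0 0 1" --pt "0.011 -0.156 -0.03 0 1"

```text
time: 3.13
tool_pos: [0.4712, -0.2048, 0.2086]
orientation: [[0.01, -0.995, 0.103], [-0.01, 0.103, 0.995], [-1.0, -0.011, -0.008]]
ft_force: [1.0, -1.5, 1.3]
opening: 1.003
```

carry_out --pt "0 0 -0.03 0 1" --pt "0 0 -0.06 0 1" --pt "0 0 -0.09 0 1" --pt "0 0 -0.12 0 1" --pt "0 0 -0.12 0 1"

```text
time: 3.55
tool_pos: [0.4636, -0.1937, 0.0765]
orientation: [[-0.009, -0.995, 0.099], [0.006, 0.099, 0.995], [-1.0, 0.01, 0.005]]
ft_force: [-2.6, 1.1, -0.8]
opening: 1.003
```

```bash
python3 - <<'E'
from h import *
im,d=manip.capture("top");im2,d2=manip.capture("side")
cv2.imwrite("pics/t2.png",cv2.resize(im[130:260,280:440,::-1],None,fx=4,fy=4,interpolation=2))
cv2.imwrite("pics/s2.png",cv2.resize(im2[130:250,220:360,::-1],None,fx=5,fy=5,interpolation=2))
for c in("top","side"):
  for q in("mark","marked_lid_handle"):
    for r in manip.landmark_of(q,c): print(c,q,round(r["confidence"],2),w(r["centre"],c).round(4))
E
```

```text
top mark 0.68 [ 0.585  -0.2095  0.0073]
top marked_lid_handle 0.79 [ 0.4663 -0.1989  0.0368]
side mark 0.9 [ 0.5833 -0.2066  0.0014]
side marked_lid_handle 0.69 [ 0.4664 -0.1909  0.0334]
```

View pics/s2.png

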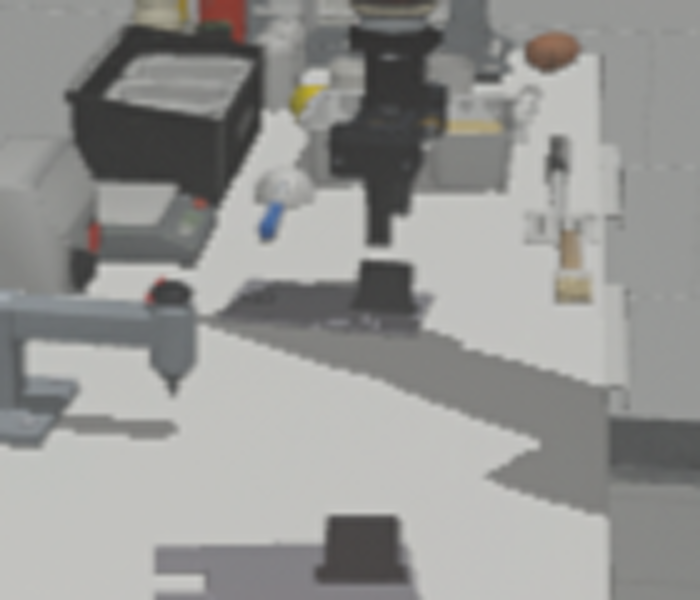

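View pics/t2.png

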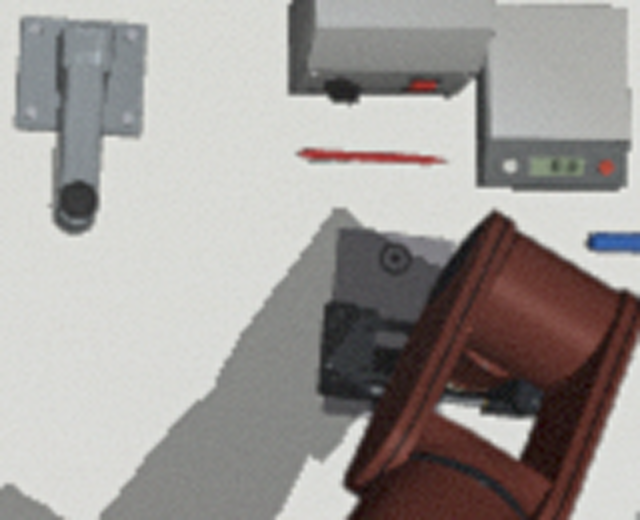

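The fingers sit above the handle in the side view (375,240 over 385,285), and the lid hasn't moved. I go down and close.

carry_out --pt "0 0 -0.02 0 1" --pt "0 0 -0.04 0 1" --pt "0 0 -0.055 0 1" --pt "0 0 -0.063 0 1" --pt "0 0 -0.063 0 1"

```text
time: 4.27
tool_pos: [0.4674, -0.1959, 0.019]
orientation: [[-0.001, -0.995, 0.098], [0.001, 0.098, 0.995], [-1.0, 0.001, 0.001]]
ft_force: [0.0, 0.5, -0.2]
opening: 0.997
```

carry_out --pt "0 0 0 0 0" --pt "0 0 0 0 0" --pt "0 0 0 0 0" --pt "0 0 0 0 0" --pt "0 0 0 0 0" --newtons 30

```text
time: 4.68
tool_pos: [0.4684, -0.1965, 0.0203]
orientation: [[0.001, -0.995, 0.098], [-0.001, 0.098, 0.995], [-1.0, -0.001, -0.001]]
ft_force: [0.5, -0.0, 0.1]
opening: 0.705
```

carry_out --pt "0 0 0 0 0" --pt "0 0 0 0 0" --pt "0 0 0 0 0" --pt "0 0 0 0 0" --pt "0 0 0 0 0"

```text
time: 5.1
tool_pos: [0.4679, -0.1962, 0.0195]
orientation: [[-0.0, -0.995, 0.098], [0.0, 0.098, 0.995], [-1.0, 0.0, 0.0]]
ft_force: [-0.3, -0.2, -0.1]
opening: 0.326
```

```bash
python3 - <<'E'
from h import *
im,d=manip.capture("top");im2,d2=manip.capture("side")
cv2.imwrite("pics/t3.png",cv2.resize(im[130:260,280:440,::-1],None,fx=4,fy=4,interpolation=2))
for c in("top","side"):
  for q in("mark","punch_tip"):
    for r in manip.landmark_of(q,c): print(c,q,round(r["confidence"],2),w(r["centre"],c).round(4))
E
```

```text
top mark 0.67 [ 0.5845 -0.2114  0.0048]
side mark 0.83 [ 0.5841 -0.2061  0.0016]
side punch_tip 0.88 [0.3484 0.6452 0.0243]
side punch_tip 0.66 [0.604  0.0982 0.0246]
```

View pics/t3.png

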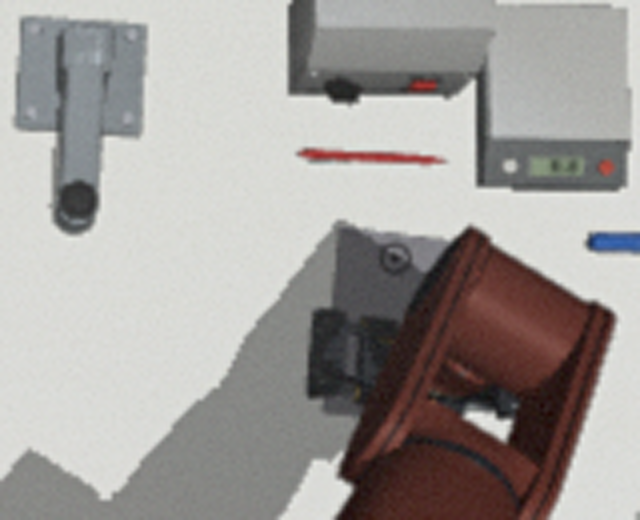

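The fingers are still closing (0.33, and the handle corresponds to about 0.16). The dot is unchanged at (395,258) in the crop.

carry_out --pt "0 0 0 0 0" --pt "0 0 0 0 0" --pt "0 0 0 0 0" --pt "0 0 0 0 0" --pt "0 0 0 0 0"

```text
time: 5.82
tool_pos: [0.4678, -0.1961, 0.0195]
orientation: [[-0.0, -0.995, 0.099], [0.0, 0.099, 0.995], [-1.0, 0.0, 0.0]]
ft_force: [-0.2, 1.4, -1.2]
opening: 0.157
```

carry_out --pt "0 0.005 0 0 0" --pt "0.001 0.015 0 0 0" --pt "0.002 0.027 0 0 0" --pt "0.003 0.038 0 0 0" --pt "0.004 0.05 0 0 0"

```text
time: 6.23
tool_pos: [0.4719, -0.1448, 0.0195]
orientation: [[-0.0, -0.995, 0.098], [0.0, 0.098, 0.995], [-1.0, 0.0, 0.0]]
ft_force: [0.0, -0.7, -1.2]
opening: 0.158
```

carry_out --pt "0.001 0.018 0 0 0" --pt "0.002 0.038 0 0 0" --pt "0.004 0.06 0 0 0" --pt "0.006 0.08 0 0 0" --pt "0.008 0.1 0 0 0"

```text
time: 6.65
tool_pos: [0.4795, -0.044, 0.0195]
orientation: [[-0.0, -0.995, 0.098], [0.0, 0.098, 0.995], [-1.0, 0.0, 0.0]]
ft_force: [-0.1, -0.5, -2.1]
opening: 0.161
```

carry_out --pt "0.002 0.025 0 0 0" --pt "0.004 0.05 0 0 0" --pt "0.006 0.075 0 0 0" --pt "0.007 0.09 0 0 0" --pt "0.007 0.1 0 0 0"

```text
time: 7.07
tool_pos: [0.4863, 0.0565, 0.0195]
orientation: [[-0.0, -0.995, 0.096], [0.0, 0.096, 0.995], [-1.0, 0.0, 0.0]]
ft_force: [0.1, -1.8, -1.9]
opening: 0.158
```

```bash
python3 - <<'E'
from h import *
im,d=manip.capture("top");im2,d2=manip.capture("side")
cv2.imwrite("pics/t4.png",cv2.resize(im[130:260,240:400,::-1],None,fx=4,fy=4,interpolation=2))
cv2.imwrite("pics/s4.png",cv2.resize(im2[160:260,190:330,::-1],None,fx=5,fy=5,interpolation=2))
for c in("top","side"):
  for q in("mark","punch_tip","marked_lid"):
    for r in manip.landmark_of(q,c): print(c,q,round(r["confidence"],2),w(r["centre"],c).round(4))
s=manip.state();print(s["tool_pos"],s["opening"])
E
```

```text
top mark 0.48 [0.6033 0.0449 0.0067]
top marked_lid 0.71 [0.5449 0.0507 0.0044]
side mark 0.75 [0.6013 0.0465 0.0008]
side punch_tip 0.62 [0.3491 0.6461 0.0247]
side punch_tip 0.61 [0.6072 0.0968 0.0262]
side marked_lid 0.61 [ 0.534   0.0519 -0.0043]
[0.4867873  0.05316857 0.01949852] 0.16120778163922403
```

View pics/t4.png

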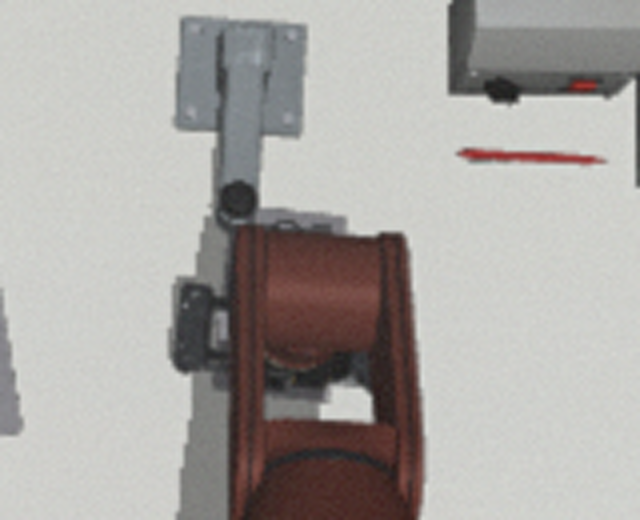

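View pics/s4.png

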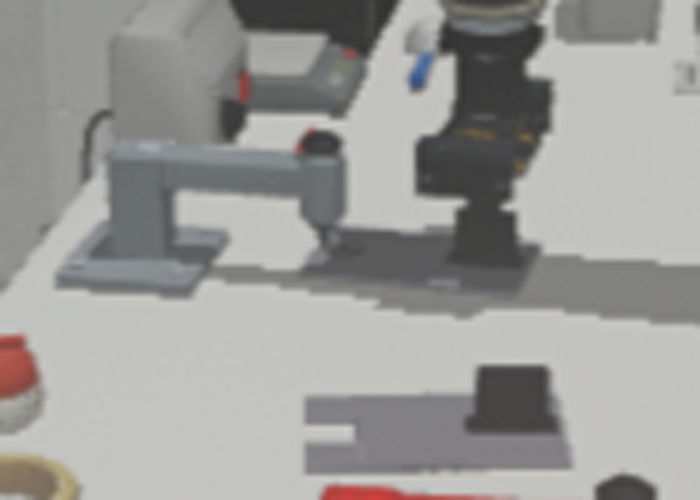

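The dot is around (345,245) in the side crop, at roughly (0.602,0.044) in the world. The lid moves rigidly with the hand and clears the head. About (+0.003,+0.053) remains.

carry_out --pt "0.001 0.012 0 0 0" --pt "0.002 0.026 0 0 0" --pt "0.003 0.04 0 0 0" --pt "0.003 0.049 0 0 0" --pt "0.003 0.053 0 0 0"

```text
time: 7.88
tool_pos: [0.4899, 0.1074, 0.0195]
orientation: [[-0.0, -0.995, 0.098], [-0.0, 0.098, 0.995], [-1.0, -0.0, -0.0]]
ft_force: [0.2, -1.4, -1.1]
opening: 0.157
```

```bash
python3 - <<'E'
from h import *
im,d=manip.capture("top");im2,d2=manip.capture("side")
cv2.imwrite("pics/t5.png",cv2.resize(im[130:260,240:400,::-1],None,fx=4,fy=4,interpolation=2))
cv2.imwrite("pics/s5.png",cv2.resize(im2[180:230,210:290,::-1],None,fx=9,fy=9,interpolation=2))
for c in("top","side"):
  for q in("mark","punch_tip","marked_lid"):
    for r in manip.landmark_of(q,c): print(c,q,round(r["confidence"],2),w(r["centre"],c).round(4))
s=manip.state();print(s["tool_pos"],s["opening"])
for X in((.605,.097,.025),(.605,.097,.006)):
  print(((px(X,"side")-[210,180])*9).round())
E
```

```text
top mark 0.63 [0.6077 0.096  0.0069]
side mark 0.76 [ 0.6043  0.0955 -0.0014]
side punch_tip 0.97 [0.6049 0.0985 0.0216]
side punch_tip 0.56 [0.3507 0.6441 0.0241]
side marked_lid 0.69 [ 0.5364  0.1034 -0.0047]
[0.48981664 0.10647449 0.01948212] 0.16110151885027435
[404. 261.]
[404. 302.]
```

View pics/s5.png

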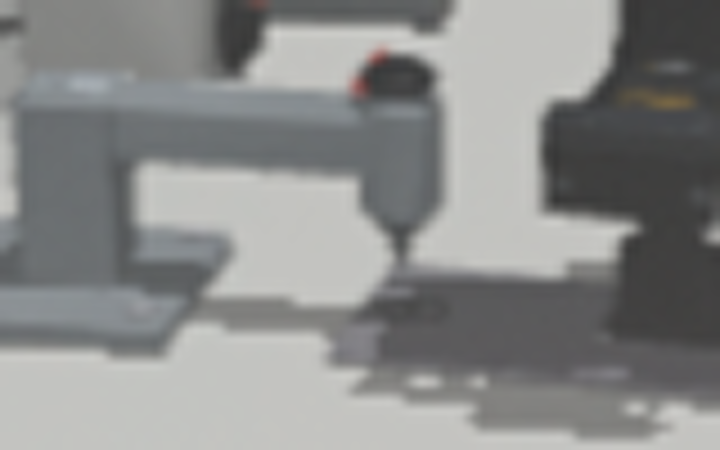

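The dot (415,305) is just below the pin tip (404,261); the projection expects (404,302). Networks agree to within about 4 mm. I release, rise, back off and check.

carry_out --pt "0 0 0 0 0.6" --pt "0 0 0 0 0.6" --pt "0 0 0 0 0.6" --pt "0 0 0 0 0.6" --pt "0 0 0 0 0.6"

```text
time: 8.7
tool_pos: [0.49, 0.1067, 0.0197]
orientation: [[0.0, -0.995, 0.099], [-0.0, 0.099, 0.995], [-1.0, -0.0, -0.0]]
ft_force: [-0.2, -1.1, -0.0]
opening: 0.45
```

carry_out --pt "0 0 0 0 0.6" --pt "0 0 0.01 0 0.6" --pt "0 0 0.03 0 0.6" --pt "0 0 0.06 0 0.6" --pt "0 0 0.09 0 0.6"

```text
time: 9.12
tool_pos: [0.4889, 0.1068, 0.1104]
orientation: [[-0.002, -0.995, 0.098], [-0.0, 0.098, 0.995], [-1.0, 0.002, -0.0]]
ft_force: [0.3, -0.1, 0.4]
opening: 0.592
```

carry_out --pt "0 0 0.03 0 0.6" --pt "0 -0.03 0.06 0 0.6" --pt "0 -0.065 0.08 0 0.6" --pt "0 -0.1 0.09 0 0.6" --pt "0 -0.14 0.09 0 0.6"

```text
time: 9.53
tool_pos: [0.4917, -0.0342, 0.2043]
orientation: [[0.007, -0.995, 0.096], [-0.001, 0.096, 0.995], [-1.0, -0.007, -0.001]]
ft_force: [0.9, -0.2, -0.0]
opening: 0.599
```

carry_out --pt "0 -0.04 0 0 0.6" --pt "0 -0.08 0 0 0.6" --pt "0 -0.1 0 0 0.6" --pt "0 -0.1 0 0 0.6" --pt "0 -0.1 0 0 0.6"

```text
time: 9.95
tool_pos: [0.4897, -0.1341, 0.2001]
orientation: [[0.0, -0.995, 0.101], [0.0, 0.101, 0.995], [-1.0, -0.0, 0.0]]
ft_force: [0.1, 0.0, -0.4]
opening: 0.602
```

```bash
python3 - <<'E'
from h import *
im,d=manip.capture("top");im2,d2=manip.capture("side")
cv2.imwrite("pics/t6.png",cv2.resize(im[130:260,210:370,::-1],None,fx=5,fy=4.5,interpolation=2))
cv2.imwrite("pics/s6.png",cv2.resize(im2[180:230,210:290,::-1],None,fx=9,fy=9,interpolation=2))
for c in("top","side"):
  for q in("mark","punch_tip","marked_lid","notched_lid","marked_lid_handle"):
    for r in manip.landmark_of(q,c): print(c,q,round(r["confidence"],2),w(r["centre"],c).round(4))
s=manip.state();print(s["time"],s["tool_pos"],s["opening"],s["ft_force"])
E
```

```text
top mark 0.77 [0.6084 0.0949 0.0036]
top marked_lid 0.63 [ 5.452e-01  1.018e-01 -3.000e-04]
top notched_lid 0.61 [0.4903 0.3594 0.0013]
top marked_lid_handle 0.79 [0.4913 0.1042 0.0355]
side mark 0.89 [ 6.024e-01  9.700e-02 -2.000e-04]
side punch_tip 0.94 [0.6052 0.0969 0.023 ]
side punch_tip 0.86 [0.3491 0.6442 0.0261]
side marked_lid 0.92 [ 0.5385  0.1008 -0.0051]
side notched_lid 0.8 [0.4901 0.3582 0.0028]
side marked_lid_handle 0.72 [0.4891 0.11   0.0338]
10.55 [ 0.48991535 -0.13286932  0.1995226 ] 0.5995000238054685 [ 0.06562218  0.29652876 -0.32071525]
```

View pics/s6.png

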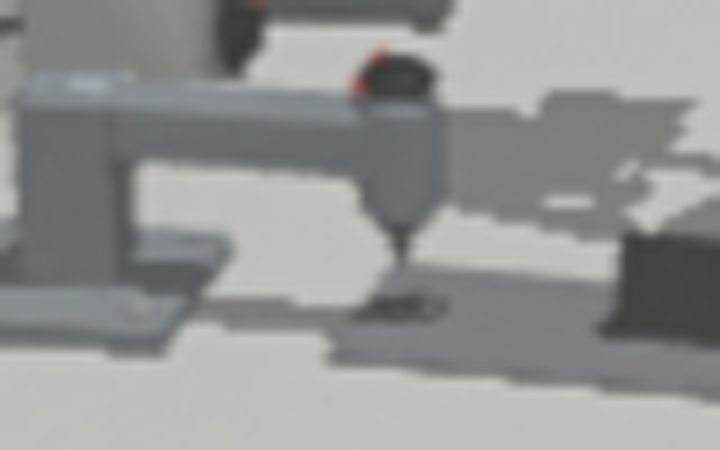

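View pics/t6.png

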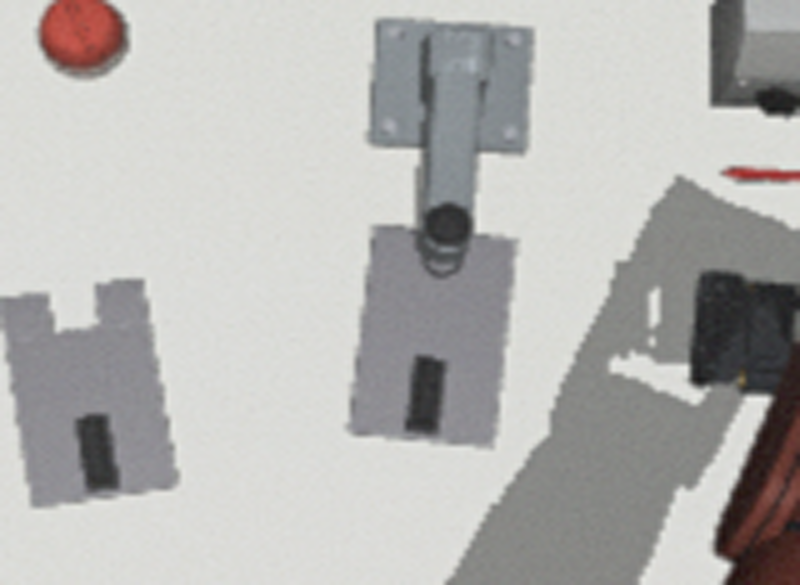

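In the side crop the ring spans about columns 362–448, so its centre is (405,305). That matches (404,302), the point straight under the pin. From above, the lid lies under the head and the notched lid hasn't moved.

```bash
python3 -c "
from rig import manip
print(manip.job_done())"
```

```text
the job is handed in; nothing more can be done
None
```

I gripped the marked lid by its handle and slid it flat about 0.31 m until the dot was under the tip of the grey punch. I then let go, backed the arm clear and handed the job in at about 10.6 s. The hand-in gave no verdict.

**Dot position:** The networks put the dot at (0.602, 0.097) from the side camera and (0.608, 0.095) from the top camera. The tip is at (0.605, 0.097), so the miss is about 3–4 mm against the 15 mm allowed. The two cameras differ by 6 mm in x. In the side picture the ring's centre is within about one pixel of straight below the pin.

**Other checks:**
- **Marked lid:** it looks flat on the worktop. I kept the gripper at a constant height during the slide, so it was never lifted.
- **Notched lid:** it stayed where it was, within measuring noise of about 3 mm.
- **Robot:** the wrist force is about zero and it touches nothing.
- **Red punch:** I left it alone.

No check failed.

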